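# Set the air regulator and lock its guard over the knob

## Robot

A 7-joint arm with a two-finger parallel gripper is mounted at the origin on a cart in front of the work surface, level with it; the furniture and walls round the work are solid. World frame = base frame: x ahead of the robot, y to its left, z up, the work surface at z = 0. Lengths are in m, angles in rad, forces in N, time in s.
With the tool pointing down it reaches from about 0.425 to 0.875 m from the base axis. Payload 9.9 kg.
Tool frame: the origin (TCP) lies between the finger pads; the fingertips stand 25 mm ahead of it and the grasp point (between the pads) lies 6 mm ahead of it; z points along the fingers, y is the line along which they close (so a half turn about z gives the same grasp; the last joint's range is limited). The gripper opens to 85 mm and grips with 20 to 120 N. Pads are 22 mm wide; open, the fingers measure 114 mm over their backs; the gripper's body (76 mm by 85 mm) begins 54 mm behind the grasp point. The pads swing forward as they close: fully open they stand 13 mm farther back than shut.
Start: joints at [1.175, 0.576, 0.025, 1.437, -0.015, 1.129, -0.057], TCP at [0.207, -0.642, 0.256] pointing down, gripper open.
Joint ranges: [-2.76, 2.76], [-0.34, 2.15], [-1.52, 1.57], [0.19, 2.46], [-1.09, 4.23], [0.17, 1.99], [-2.82, 2.82]. Speed limits (rad/s): [2.22, 2.22, 3.01, 3.01, 3.14, 3.14, 3.14].

## Interface

Orientations are given as a 3x3 rotation matrix whose columns are the frame's x, y, z axes.
In Python, from bench import manip, vision, ticket, nets gives the robot as it stands. The module is installed in compiled form; this text tells all that it offers.
- The arm moves only by the shell command python3 -m handwheel 'ROWS'. ROWS is JSON, a list of rows, each a list of 3 entries, a list of its own where there are three numbers: the turn, a rotation vector about the tool's x, y, z in rad, then the shift along the tool's x, y, z in cm, then the opening in per cent of the stroke, from 0 (shut) to 100 (fully open). A call has 1 to 12 rows; each row is the pose to reach, as a shift and turn from the pose commanded when the call began, along the tool's axes at that moment; what a row does not reach only later rows make up. A row lasts 1/8 s, in which the tool goes at most 62.5 mm and 10.7 degrees, less where a joint would pass 70% of its speed; a pose out of reach is approached as far as the arm can. A call with a gripper value outside its range is refused whole. The fingers move at their own pace and stop on an object; the grip force is fixed at half the most. Time passes only in rows, so rows that repeat a pose let the fingers close. It gives the time, the measured TCP pose, the force, the opening and the grip force at its end, in the units of the state.
- manip.get_state(): the state, without advancing time (a new reading comes with each control period).
- vision.get_image(name): name is "scene" or "top"; returns the picture (420x560x3 uint8, blue, green, red); there is no depth.
- vision.camera_info(name): a dict with "intrinsics" (3x3 intrinsics, pixels), "k1" (the pictures are not rectified: a ray, as slopes to the right and down, at radius r is drawn at 1 + k1 r^2 times it, then the intrinsics apply), "R" (3x3) and "t" (3): a world point X has camera coordinates R X + t. Camera axes: x right, y down, z forward; pixel columns grow to the right and rows downward; lengths in m; the calibration is good to about 2 mm. A picture is of the moment at which its call begins. camera_info takes no time and is no camera call.
- ticket.finish_job(): hands the job in; it is judged then, once.
Trained networks look in the newest picture that a camera, given by its name, has taken for a name from the list of things; names that differ only in an ending like _2 or _b are one class to them, and where a whole thing is asked for, a point or a joint stands for the part that bears it (a point fixed in the world has none). Each returns a list of dicts, best first, with "confidence" (0 to 1); they miss things now and then, are a little off and sometimes report something else, mostly with a low value. They report only what shows in the picture. A call takes as long as a camera call.
- nets.spot_in(camera, thing): "bbox" ([left, top, width, height] in pixels, round what is visible of it).
- nets.trace(camera, thing): "mask" (420x560 bool, what is visible of it) and "bbox" ([left, top, width, height] in pixels, round what is visible of it).
- nets.landmark_of(camera, thing): "xy" ([column, row] in pixels: a listed point, or the origin of a listed thing).
The state is a dict: "t": time; "q": joint angles; "joint_velocities": joint speeds; "joint_torque": joint torques, N m; "tcp_pos": TCP position; "tcp_rot": TCP orientation; "ft_force": force on the tool from outside, world axes, zero at the start; "ft_torque": the same for the moment, N m; "finger_gap": opening from 0.0 (shut) to 1.0 (fully open); "gripper_force": force on a finger pad.
Only numpy, scipy, OpenCV 4.12 (cv2) and the standard library are available. Lean on these libraries where they do the work, as an engineer would, in place of code of your own. Each camera call takes 0.05 s, during which the arm holds its last target. There are 200 camera calls.

## Task

Lift the red guard out of the air regulator's bay, stand it upright on the bench clear of the regulator and let go of it. Turn the black knob clockwise until its white pointer is on the green mark and let go. Then set the guard back down in the bay turned half round, open end toward the knob, and slide it over the knob all the way to the stop, keeping the knob's setting and leaving the screw jar, tape measure and wooden offcut alone.

Things in the scene. Friction and masses are not known exactly. Their poses are not given: they have to be found in the camera images.
- regulator: Fixed grey block 240 x 108 x 14 mm on the bench. Origin on its underside, mid-channel; +x along the channel from bay to knob, z up. Its top, the channel floor, is at z = 14 mm; it spans x = -92 to 148 mm. Side rails 12 mm high leave a channel 84 mm wide. Knob axis at x = 34 mm, y = 0. Past the home stop: a round gauge 20 mm high and brass fittings.
- bay (a point): Middle of the bay, on the channel floor: regulator frame (-34, 0, 14) mm. The guard's origin starts within 3 mm of it. The bay is open above and ends at a stop bar 10 mm high at x = -77 mm; the guard can be put in or out only here, its origin at x = -38 to -27 mm and within 2 mm of the middle line.
- home (a point): Knob axis on the channel floor: regulator frame (34, 0, 14) mm. The guard's origin comes 1 mm past it at the home stop (bar 10 mm high, face at x = 73 mm), about 68 mm from the bay. From x = 12 to 78 mm lips over the channel, underside 8.5 mm above its floor, reach in to y = +-37 mm and hold the guard's feet down: no way in from above there.
- guard: Loose red hood, about 0.15 kg, origin under the centre of its walled part, +x to its open end. Walls 76 mm long in x, 68 mm wide outside, 60 inside; closed at x = -38, open at x = +38 mm and below. Feet 4 mm thick, 80 mm over both. Roof top at z = 50 mm, going on as a flat tab to x = -86 mm. Starts with +x opposite to the regulator's +x, ends with both the same way. Clears the knob at any angle.
- guard_fin (a point): Point on the grip fin on the guard's roof, guard frame (0, 0, 72) mm. The fin is 40 mm long in x, 12 mm thick in y, from z = 50 to 80 mm, centred on x = y = 0: pinch it across the 12 mm from above.
- guard_open (a point): Centre of the guard's open end, guard frame (38, 0, 25) mm. The guard slides easily in the channel (friction 0.25) unless it is pressed down; holding it 1 to 2 mm off the floor while sliding is fine, as its feet have 4.5 mm of height to spare under the lips.
- knob (a joint): Angle of the black knob about the vertical, rad. 0: pointer toward the bay (regulator -x); grows clockwise seen from above; limits -0.5 and 2.5. Stays where it is left (friction about 0.06 N m). Starts 0.6 to 1.5 rad short of the mark.
- knob_grip (a point): Point to pinch, on the knob's axis, 30 mm above the channel floor (44 mm above the bench). Round flange 48 mm across, its top 8 mm over the channel floor; on it a grip bar 42 mm long, 14 mm thick, top 38 mm over the floor. The bar lies along the pointer direction; a white line on its pointer half. The point's +x points away from the pointer.
- pointer (a point): Tip of the white pointer, 28 mm from the knob's axis, 8 mm above the channel floor; turns with the knob.
- mark (a joint): Angle of the green mark on the dial, rad, same zero and direction as the knob: the knob is set when joint knob equals joint mark. It does not move during the work.
- mark_point (a point): Centre of the green mark (9 mm wide flat patch on the white dial round the knob), 28 mm from the knob's axis; the point is lifted to the height of the pointer point.
- screw_jar: Jar of screws with a red lid, 70 x 75 x 91 mm, origin under its centre. A bystander.
- tape_measure: Yellow tape measure standing on edge, 33 x 81 x 66 mm, origin under its centre. A bystander.
- offcut: Brown wooden offcut 45 x 90 x 30 mm, origin under its centre. A bystander. A fixed yellow sponge (70 x 110 x 30 mm) lies at about x = 0.52, y = -0.10 m; the bench right of it (x 0.40 to 0.53, y -0.21 to -0.33 m) is free to stand the guard on.

How it is judged:
By the outcome, as a careful person would: the job done as asked, in the order asked, and still so for the second after the job is handed in, with the robot touching nothing.
It also fails if it takes over 67 s, if anything falls off the work surface, if the arm or the gripper's body presses on something with over 40 N, if the wrist force passes 120 N, or if a joint passes its speed limit or range.

## Working session

There is one attempt and no reset: what is moved stays moved. The work goes in short steps, Python scripts to look and compute and a shell command to move; the robot and the scene stay as the last step left them, time stands still between calls to the robot, and variables do not carry over. Pictures are saved under pics/ and viewed, at most 10 in all, crops included, and the job is handed in when it is done.

```bash
mkdir -p pics
cat > h.py <<'E'
import numpy as np, cv2
from bench import manip, vision, ticket, nets
def ray(cam,uv):
    c=vision.camera_info(cam); K=np.array(c["intrinsics"]);R=np.array(c["R"]);t=np.array(c["t"])
    d=np.linalg.solve(K,[uv[0],uv[1],1.])[:2]; s=d.copy()
    for _ in range(30): s=d/(1+c["k1"]*(s@s))
    return -R.T@t, R.T@np.array([s[0],s[1],1.])
def at(cam,uv,z):
    o,d=ray(cam,uv); return o+d*(z-o[2])/d[2]
def tri(uv1,uv2):
    (a,d),(b,e)=ray("top",uv1),ray("scene",uv2)
    s=np.linalg.lstsq(np.c_[d,-e],b-a,rcond=None)[0]
    p,q=a+d*s[0],b+e*s[1]; return (p+q)/2,np.linalg.norm(p-q)
def proj(cam,X):
    c=vision.camera_info(cam);K=np.array(c["intrinsics"])
    p=np.array(c["R"])@np.array(X)+np.array(c["t"]);s=p[:2]/p[2];s=s*(1+c["k1"]*(s@s));return (K@[s[0],s[1],1])[:2]
E
python3 - <<'E'
from h import *
for c in("top","scene"):
    cv2.imwrite(f"pics/{c}0.png",vision.get_image(c))
    for n in("guard_fin","guard_open","guard","knob_grip","pointer","mark_point","bay","home","regulator"):
        r=nets.landmark_of(c,n); print(c,n,[(np.round(x["xy"],1).tolist(),round(x["confidence"],2)) for x in r[:2]])
s=manip.get_state();print(s["t"],s["tcp_pos"],np.round(s["tcp_rot"],3).tolist(),s["finger_gap"])
E
```

```text
top guard_fin [([194.0, 246.1], 0.72)]
top guard_open [([198.1, 265.4], 0.86), ([351.7, 210.1], 0.62)]
top guard [([199.6, 246.2], 0.86)]
top knob_grip [([201.5, 222.2], 0.43)]
top pointer [([203.2, 236.6], 0.61)]
top mark_point []
top bay []
top home [([202.0, 222.8], 0.84)]
top regulator [([203.4, 236.6], 0.6)]
scene guard_fin [([247.9, 286.0], 0.9)]
scene guard_open [([266.0, 311.9], 0.75), ([249.7, 317.6], 0.49)]
scene guard [([250.1, 317.5], 0.75)]
scene knob_grip [([223.0, 289.6], 0.45), ([266.0, 209.2], 0.25)]
scene pointer [([234.4, 303.2], 0.48)]
scene mark_point []
scene bay [([250.5, 312.6], 0.86)]
scene home [([220.8, 303.2], 0.81)]
scene regulator [([239.2, 313.6], 0.68)]
1.0 [ 0.20706984 -0.64246902  0.25630807] [[0.952, 0.307, -0.0], [0.307, -0.952, -0.0], [-0.0, 0.0, -1.0]] 1.0012502076771155
```

View pics/top0.png

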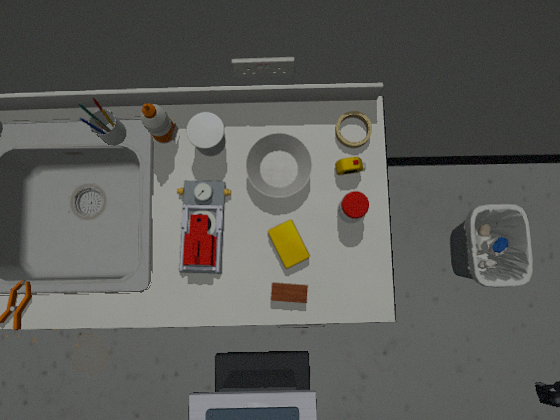

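View pics/scene0.png

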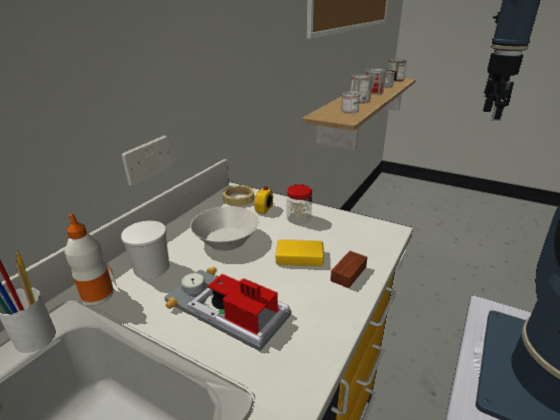

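The top picture shows the regulator at about columns 180–228, rows 180–272. The red guard is at (200, 246) with its tab over the knob, and the sponge is at (289, 244). The scene picture agrees: fin near (248, 286), knob hidden under the tab.

Run:
```python
from h import *
print("fin tri",tri([194,246.1],[247.9,286]))
print("open tri",tri([198.1,265.4],[266,311.9]))
for n,uv,z in(("fin",[194,246.1],.086),("guard",[199.6,246.2],.014),("home",[202,222.8],.014),("reg",[203.4,236.6],0),("open",[198.1,265.4],.039)): print("top",n,at("top",uv,z).round(4))
for n,uv,z in(("fin",[247.9,286],.086),("guard",[250.1,317.5],.014),("bay",[250.5,312.6],.014),("home",[220.8,303.2],.014),("reg",[239.2,313.6],0)): print("scene",n,at("scene",uv,z).round(4))
a=cv2.imread("pics/top0.png")[172:282,165:300];b=cv2.imread("pics/scene0.png")[255:350,150:300]
a=cv2.resize(a,None,fx=5,fy=5,interpolation=2);b=cv2.resize(b,None,fx=5,fy=5,interpolation=2)
cv2.imwrite("pics/topc.png",a);cv2.imwrite("pics/scenec.png",b)
for n in("offcut","tape_measure","screw_jar"):
    r=nets.landmark_of("top",n); print(n,[(at("top",x["xy"],0).round(3),round(x["confidence"],2)) for x in r[:1]])
```

```text
fin tri (array([0.51237506, 0.12638805, 0.08476254]), np.float64(0.003196659028447808))
open tri (array([0.47150435, 0.12581602, 0.03931041]), np.float64(0.004430980760441275))
top fin [0.5137 0.127  0.086 ]
top guard [0.5198 0.125  0.014 ]
top home [0.5801 0.1187 0.014 ]
top reg [0.5459 0.1173 0.    ]
top open [0.4695 0.1249 0.039 ]
scene fin [0.5099 0.1271 0.086 ]
scene guard [0.5063 0.1319 0.014 ]
scene bay [0.5127 0.1207 0.014 ]
scene home [0.5783 0.1276 0.014 ]
scene reg [0.5391 0.1221 0.    ]
offcut [(array([ 0.406, -0.095,  0.   ]), 0.62)]
tape_measure [(array([ 0.721, -0.268,  0.   ]), 0.62)]
screw_jar [(array([ 0.603, -0.267,  0.   ]), 0.64)]
```

View pics/topc.png

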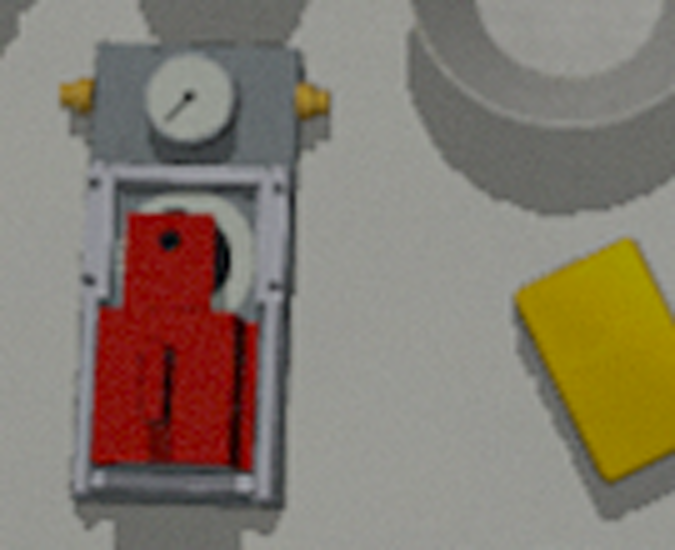

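The crop shows the rails' inner edges running from (112, 180)/(265, 180) down to (90, 480)/(258, 480). The regulator's far corners are at (97, 43)/(300, 45), and the fin is centred near (163, 395). I'll get yaw and position from these.

Run:
```python
from h import *
f=lambda x,y:[165+(x+.5)/5-.5,172+(y+.5)/5-.5]
P={}
for n,x,y,z in(("FL",97,43,.014),("FR",300,45,.014),("railFLout",88,168,.026),("railFRout",290,168,.026),("railFLin",112,180,.026),("railFRin",265,180,.026),("railNLin",90,480,.026),("railNRin",258,480,.026),("railNLout",76,492,.026),("railNRout",280,498,.026)):
    P[n]=at("top",f(x,y),z); print(n,P[n].round(4))
a=(P["FL"]+P["FR"])/2;b=(P["railNLin"]+P["railNRin"])/2;c=(P["railNLout"]+P["railNRout"])/2;e=(P["railFLout"]+P["railFRout"])/2
for q in(b,c): print("yaw",np.degrees(np.arctan2(*(a-q)[[1,0]])),np.degrees(np.arctan2(*(e-q)[[1,0]])))
# colour gradient: refine via mask of fin? use red guard mask sides
im=cv2.imread("pics/scenec.png")
s=manip.get_state(); print(s["q"])
R=np.array(s["tcp_rot"]);p=np.array(s["tcp_pos"])
print("fin shift tool cm",R.T@(np.array([.512,.1265,.25])-p)*100, "tool yaw",np.degrees(np.arctan2(R[1,0],R[0,0])))
```

```text
FL [0.6935 0.1656 0.014 ]
FR [0.6897 0.0595 0.014 ]
railFLout [0.6252 0.1677 0.026 ]
railFRout [0.6226 0.0638 0.026 ]
railFLin [0.6187 0.1553 0.026 ]
railFRin [0.6167 0.0767 0.026 ]
railNLin [0.4656 0.1662 0.026 ]
railNRin [0.4637 0.0813 0.026 ]
railNLout [0.4597 0.1733 0.026 ]
railNRout [0.4544 0.0703 0.026 ]
yaw -2.8292322443500315 -2.881411478713922
yaw -2.2579918375533414 -2.0761566105346043
[ 1.17519893  0.57568562  0.02491552  1.43710129 -0.01500687  1.12902004
 -0.0564653 ]
fin shift tool cm [ 52.61315102 -63.8321786    0.63174847] tool yaw 17.86564291945089
```

View pics/scenec.png

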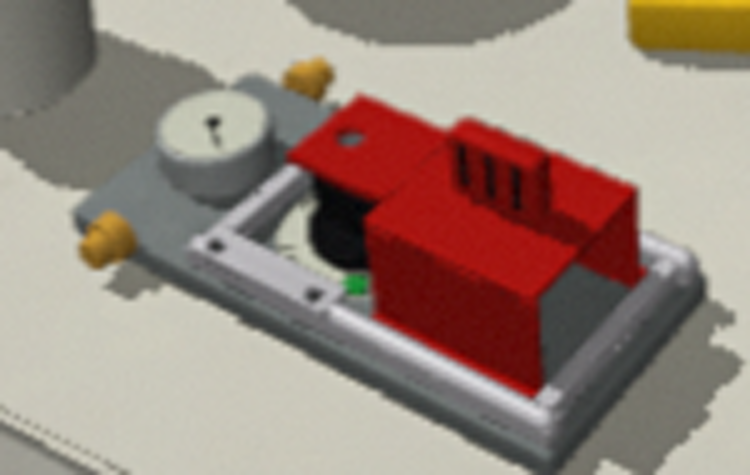

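The green mark shows in this crop at (357, 286), which is about (221, 312) in the full picture; the knob sits under the tab. Regulator yaw is about −2.3° and its axis is near y = 0.12. I'll move above the fin.

```bash
python3 -m handwheel '[[[0,0,0.1],[32,-31,2],100],[[0,0,0.2],[32,-31,2],100],[[0,0,0.35],[32,-31,2],100],[[0,0,0.35],[32,-31,2],100],[[0,0,0.35],[32,-31,3],100],[[0,0,0.35],[32,-31,3],100],[[0,0,0.35],[52.5,-63.5,5],100],[[0,0,0.35],[52.5,-63.5,5],100],[[0,0,0.35],[52.5,-63.5,5],100],[[0,0,0.35],[52.5,-63.5,5],100],[[0,0,0.35],[52.5,-63.5,5],100],[[0,0,0.35],[52.5,-63.5,5],100]]'
```

```text
t: 2.65
tcp_pos: [0.4899, 0.0487, 0.2113]
tcp_rot: [[0.999, -0.038, 0.001], [-0.038, -0.999, 0.0], [0.001, -0.0, -1.0]]
ft_force: [1.4, -0.2, -0.7]
finger_gap: 0.996
gripper_force: 0.0
```

```bash
python3 -m handwheel '[[[0,0,0],[1.9,-7.5,2],100],[[0,0,0],[1.9,-7.5,3],100],[[0,0,0],[1.9,-7.5,3],100],[[0,0,0],[1.9,-7.5,3],100]]'
python3 - <<'E'
from h import *
s=manip.get_state();print(s["t"],s["tcp_pos"],np.round(s["tcp_rot"],4).tolist(),s["q"])
f=lambda x,y:[165+(x+.5)/5-.5,172+(y+.5)/5-.5]
g=lambda x,y:[150+(x+.5)/5-.5,255+(y+.5)/5-.5]
# roof corners top view at z=.064 : left-far, right-far, left-near,right-near
for n,u in(("LF",(97,312)),("RF",(235,315)),("LN",(92,463)),("RN",(236,465))): print("top",n,at("top",f(*u),.064).round(4))
# scene roof corners: near-left(545,297 ) near-right(635,190), far-left(370,215)
for n,u in(("LN",(543,297)),("RN",(635,190)),("LF",(370,215))): print("scene",n,at("scene",g(*u),.064).round(4))
# fin top z=.094: far top (460,122)-(545,168)
for u in((458,125),(545,165)): print("fintop",at("scene",g(*u),.094).round(4))
# mark at z=.014
print("mark",at("scene",g(357,286),.014).round(4))
E
```

```text
t: 3.15
tcp_pos: [0.5111, 0.1188, 0.1813]
tcp_rot: [[0.999, -0.041, -0.0], [-0.041, -0.999, -0.001], [-0.0, 0.001, -1.0]]
ft_force: [0.3, -1.0, -0.0]
finger_gap: 1.005
gripper_force: 0.0
3.15 [0.51108156 0.1188159  0.18132286] [[0.9992, -0.0405, -0.0002], [-0.0405, -0.9992, -0.0011], [-0.0001, 0.0011, -1.0]] [-0.27807397  0.43962798 -0.05757741  1.92922745  0.03640437  0.77422957
 -1.96756952]
top LF [0.5462 0.1555 0.064 ]
top RF [0.5431 0.0873 0.064 ]
top LN [0.4719 0.1578 0.064 ]
top RN [0.4694 0.0872 0.064 ]
scene LN [0.469  0.1588 0.064 ]
scene RN [0.4685 0.0959 0.064 ]
scene LF [0.5463 0.1544 0.064 ]
fintop [0.5248 0.1259 0.094 ]
fintop [0.4855 0.1291 0.094 ]
mark [0.5636 0.1465 0.014 ]
```

```bash
python3 -m handwheel '[[[0,0,0],[-0.2,-0.3,4],100],[[0,0,0],[-0.2,-0.3,7],100],[[0,0,0],[-0.2,-0.3,8.5],100],[[0,0,0],[-0.2,-0.3,8.5],60],[[0,0,0],[-0.2,-0.3,8.5],30],[[0,0,0],[-0.2,-0.3,8.5],0],[[0,0,0],[-0.2,-0.3,8.5],0],[[0,0,0],[-0.2,-0.3,8.5],0],[[0,0,0],[-0.2,-0.3,8.5],0]]'
```

```text
t: 4.28
tcp_pos: [0.5098, 0.1242, 0.0968]
tcp_rot: [[0.999, -0.038, 0.001], [-0.038, -0.999, 0.0], [0.001, -0.0, -1.0]]
ft_force: [-0.6, -0.4, 6.3]
finger_gap: 0.124
gripper_force: 59.5
```

```bash
python3 -m handwheel '[[[0,0,0],[0,0,-2],0],[[0,0,0],[0,0,-5],0],[[0,0,0],[0,0,-9],0],[[0,0,0],[0,0,-12],0],[[0,0,0],[0,0,-12],0]]'
python3 - <<'E'
from h import *
s=manip.get_state();print(s["t"],s["tcp_pos"],np.round(s["tcp_rot"],4).tolist(),s["finger_gap"],s["ft_force"])
for c in("scene","top"):
    im=vision.get_image(c)
    cv2.imwrite(f"pics/{c}1.png",im)
    for n in("guard_fin","guard_open","knob_grip","pointer","mark_point","bay","home"):
        r=nets.landmark_of(c,n); print(c,n,[(np.round(x["xy"],1).tolist(),round(x["confidence"],2)) for x in r[:2]])
R=np.array(s["tcp_rot"]);p=np.array(s["tcp_pos"])
print(R.T@(np.array([.46,-.27,.21])-p)*100)
a=cv2.imread("pics/scene1.png")[200:350,150:350];cv2.imwrite("pics/s1c.png",cv2.resize(a,None,fx=4,fy=4,interpolation=2))
E
```

```text
t: 4.9
tcp_pos: [0.5103, 0.1243, 0.2181]
tcp_rot: [[0.999, -0.038, 0.004], [-0.038, -0.999, 0.001], [0.004, -0.001, -1.0]]
ft_force: [0.1, 0.2, -1.8]
finger_gap: 0.124
gripper_force: 58.7
4.9 [0.51030012 0.1243456  0.21814653] [[0.9993, -0.0382, 0.0041], [-0.0382, -0.9993, 0.0013], [0.004, -0.0014, -1.0]] 0.12409587052007684 [ 0.0956159   0.19756387 -1.79504216]
scene guard_fin [([245.7, 228.7], 0.98)]
scene guard_open [([265.0, 258.7], 0.97)]
scene knob_grip [([223.7, 287.6], 0.93), ([234.7, 302.3], 0.57)]
scene pointer [([234.0, 302.6], 0.96), ([266.4, 256.3], 0.68)]
scene mark_point []
scene bay [([251.7, 312.0], 0.6)]
scene home [([224.8, 302.3], 0.56)]
top guard_fin [([185.9, 241.4], 0.64)]
top guard_open [([189.3, 265.4], 0.81), ([348.1, 164.3], 0.25)]
top knob_grip [([200.2, 220.8], 0.71), ([192.0, 261.6], 0.49)]
top pointer [([202.0, 232.8], 0.62), ([199.6, 223.8], 0.21)]
top mark_point []
top bay [([200.4, 248.8], 0.59)]
top home [([203.1, 221.1], 0.74), ([347.6, 165.6], 0.32)]
[-3.52421268 39.59895183  0.74306216]
```

View pics/s1c.png

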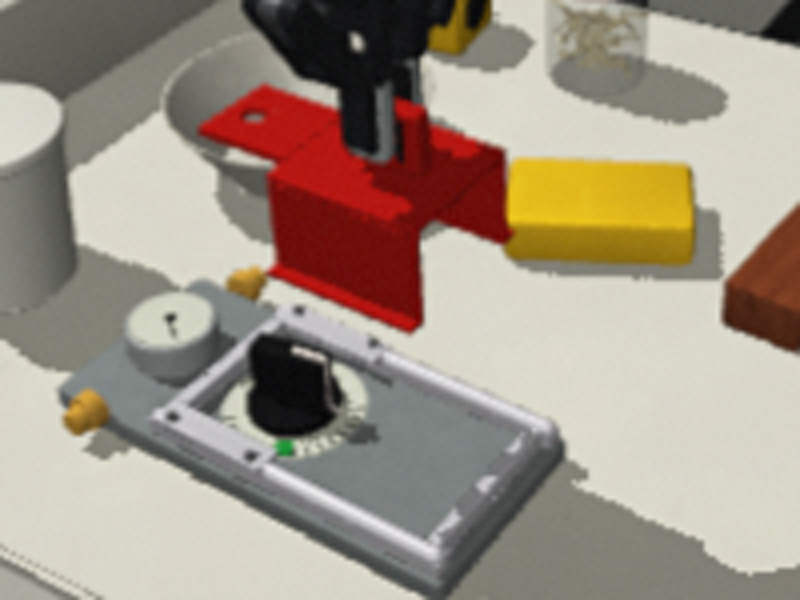

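The picture shows the guard held level and clear of the regulator. The knob's pointer faces roughly toward the bay, and the green mark is on its +y side at crop (286, 447). I'll carry the guard to the free bench area, turning it a quarter turn on the way.

```bash
python3 -m handwheel '[[[0,0,-0.15],[0,3,0],0],[[0,0,-0.3],[-0.5,8,0],0],[[0,0,-0.5],[-1,14,0],0],[[0,0,-0.7],[-1.5,20,0],0],[[0,0,-0.9],[-2,26,0],0],[[0,0,-1.1],[-3,32,0],0],[[0,0,-1.25],[-3.5,37,0],0],[[0,0,-1.4],[-3.5,39.6,2],0],[[0,0,-1.55],[-3.5,39.6,6],0],[[0,0,-1.61],[-3.5,39.6,9],0],[[0,0,-1.61],[-3.5,39.6,11],0],[[0,0,-1.61],[-3.5,39.6,11],0]]'
python3 - <<'E'
from h import *
s=manip.get_state();print(s["t"],s["tcp_pos"],np.round(s["tcp_rot"],4).tolist(),s["ft_force"])
# from previous pictures
print(tri([185.9,241.4],[245.7,228.7]),tri([189.3,265.4],[265,258.7]))
k=tri([200.2,220.8],[223.7,287.6]);print("knob",k); print("ptr",tri([202,232.8],[234,302.6]),at("scene",[234,302.6],.022),at("top",[202,232.8],.022))
a=cv2.imread("pics/scene1.png").astype(int);g=(a[...,1]-np.maximum(a[...,0],a[...,2])>50);ys,xs=np.nonzero(g);print("green",len(xs),xs.mean(),ys.mean())
a=cv2.imread("pics/top1.png").astype(int);g=(a[...,1]-np.maximum(a[...,0],a[...,2])>25);ys,xs=np.nonzero(g);print("greentop",list(zip(xs,ys))[:12])
E
```

```text
t: 7.2
tcp_pos: [0.4585, -0.2701, 0.1049]
tcp_rot: [[-0.001, 1.0, -0.002], [1.0, 0.001, 0.001], [0.001, -0.002, -1.0]]
ft_force: [0.1, -0.3, -0.5]
finger_gap: 0.122
gripper_force: 58.6
7.2 [ 0.45845201 -0.27010806  0.10485942] [[-0.0008, 1.0, -0.0024], [1.0, 0.0008, 0.0013], [0.0013, -0.0024, -1.0]] [ 0.13281372 -0.3175944  -0.45365758]
(array([0.51159128, 0.1231105 , 0.20548985]), np.float64(0.0035775970405493547)) (array([0.46692903, 0.12653909, 0.16131365]), np.float64(0.007988819240440702))
knob (array([0.57866683, 0.11690599, 0.04631223]), np.float64(0.004709777038414287))
ptr (array([0.55330833, 0.11780509, 0.01897345]), np.float64(0.0006087781202234305)) [0.5509288  0.12027137 0.022     ] [0.55321129 0.11748947 0.022     ]
green 15 220.6 311.4
greentop []
```

```bash
python3 -m handwheel '[[[0,0,0],[0,0,1],0],[[0,0,0],[0,0,1.8],0],[[0,0,0],[0,0,2.1],0],[[0,0,0],[0,0,2.1],0],[[0,0,0],[0,0,2.1],20],[[0,0,0],[0,0,2.1],45],[[0,0,0],[0,0,1.6],55],[[0,0,0],[0,0,-2],70],[[0,0,0],[0,0,-5],80],[[0,0,0],[0,0,-9],80]]'
python3 - <<'E'
from h import *
s=manip.get_state();print(s["t"],s["tcp_pos"],np.round(s["tcp_rot"],4).tolist(),s["ft_force"])
R=np.array(s["tcp_rot"]);p=np.array(s["tcp_pos"])
cv2.imwrite("pics/top2.png",vision.get_image("top"));cv2.imwrite("pics/scene2.png",vision.get_image("scene"))
for n in("knob_grip","pointer","mark_point","home","guard_fin","guard_open"):
    o={}
    for c in("top","scene"):
        r=nets.landmark_of(c,n)
        if r:o[c]=r[0]["xy"];print(c,n,np.round(r[0]["xy"],1),round(r[0]["confidence"],2))
    if len(o)==2: print(n,tri(o["top"],o["scene"]))
a=cv2.resize(cv2.imread("pics/top2.png")[172:292,165:325],None,fx=5,fy=5,interpolation=2);cv2.imwrite("pics/t2c.png",a)
for c in("top2","scene2"):
    a=cv2.imread(f"pics/{c}.png").astype(int);g=(a[...,1]-np.maximum(a[...,0],a[...,2]));g[:200]=0;ys,xs=np.nonzero(g>30);w=g[ys,xs];print("green",c,len(xs),(xs*w).sum()/max(w.sum(),1),(ys*w).sum()/max(w.sum(),1))
E
```

```text
t: 8.45
tcp_pos: [0.4588, -0.2702, 0.1971]
tcp_rot: [[-0.001, 1.0, -0.001], [1.0, 0.001, 0.0], [0.0, -0.001, -1.0]]
ft_force: [0.7, -0.1, 0.4]
finger_gap: 0.801
gripper_force: 0.0
8.45 [ 0.4588292  -0.27023261  0.19709046] [[-0.001, 1.0, -0.0007], [1.0, 0.001, 0.0005], [0.0005, -0.0007, -1.0]] [ 0.72309949 -0.05312009  0.42233952]
top knob_grip [202.  220.2] 0.55
scene knob_grip [223.3 289.5] 0.69
knob_grip (array([0.5818814 , 0.11403683, 0.03781011]), np.float64(0.0034279519851400965))
top pointer [204.  231.8] 0.76
scene pointer [235.2 301.1] 0.65
pointer (array([0.55522708, 0.11245389, 0.01784735]), np.float64(0.002132014135113723))
top mark_point [199.4 221.1] 0.34
scene mark_point [222.6 303.8] 0.2
mark_point (array([0.58197825, 0.12413825, 0.00863727]), np.float64(0.007964977129595489))
top home [205.5 222.9] 0.62
scene home [223.  301.9] 0.83
home (array([0.58296091, 0.1123919 , 0.00268886]), np.float64(0.004035391505632598))
top guard_fin [358.2 267.2] 0.88
scene guard_fin [353.5 205.1] 0.68
guard_fin (array([ 0.453594  , -0.2678527 ,  0.07785484]), np.float64(0.00015255553054692282))
top guard_open [359.4 262.6] 0.73
scene guard_open [355.5 213.1] 0.72
guard_open (array([ 0.45815395, -0.27834702,  0.04911681]), np.float64(0.016713006894739015))
green top2 12 191.60060975609755 228.58231707317074
green scene2 19 220.65897858319605 311.3616144975288
```

View pics/t2c.png

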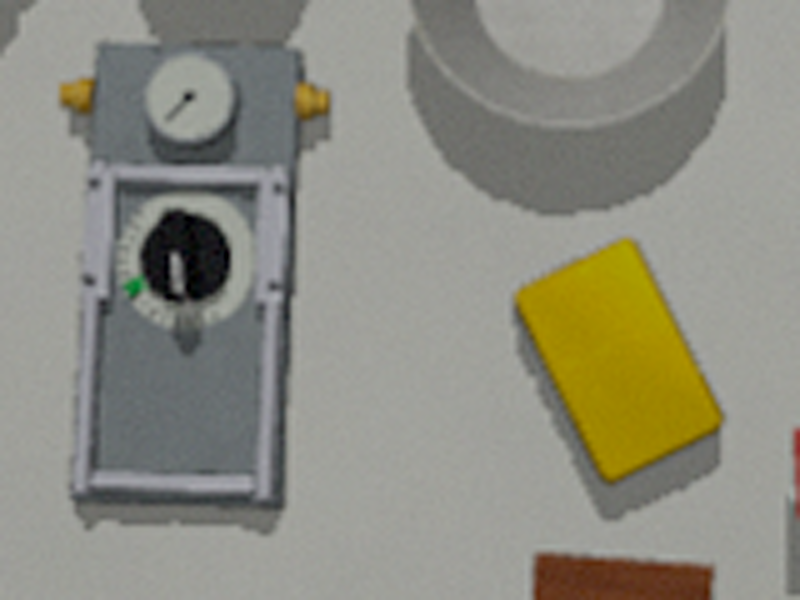

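The top crop shows the knob centred at about (186, 260), the white line running to (180, 290), and the green mark at (134, 288) to the left. The guard is standing on the bench. Next I'll fit the dial circle to get the mark angle.

```bash
cat > fit.py <<'E'
from h import *
from scipy.optimize import minimize
from scipy.ndimage import map_coordinates
def circ(cam,img,c0,z,r0,sgn,angs):
    g=cv2.GaussianBlur(cv2.cvtColor(img,cv2.COLOR_BGR2GRAY),(0,0),.7).astype(float)
    def val(cx,cy,r):
        pts=np.array([proj(cam,[cx+r*np.cos(a),cy+r*np.sin(a),z]) for a in angs]); return map_coordinates(g,[pts[:,1],pts[:,0]],order=1)
    def cost(p): return -sgn*np.clip(val(p[0],p[1],p[2]-.002)-val(p[0],p[1],p[2]+.002),-60,60).mean()
    best=min((minimize(cost,[c0[0]+dx,c0[1]+dy,r0+dr],method="Nelder-Mead",options=dict(initial_simplex=[[c0[0]+dx,c0[1]+dy,r0+dr],[c0[0]+dx+.003,c0[1]+dy,r0+dr],[c0[0]+dx,c0[1]+dy+.003,r0+dr],[c0[0]+dx,c0[1]+dy,r0+dr+.002]])) for dx in(-.003,.003) for dy in(-.003,.003) for dr in(-.002,.001)),key=lambda m:m.fun)
    return best.x,best.fun
if __name__=="__main__":
    A=np.radians(np.r_[130:300:3]); full=np.radians(np.arange(0,360,4))
    for cam,f,gp in(("top","pics/top2.png",(191.6,228.58)),("scene","pics/scene2.png",(220.66,311.36))):
        im=cv2.imread(f); m=at(cam,gp,.014); print(cam,"mark",m.round(4))
        for name,z,r0,s,an in(("dial",.014,.036,1,full),("flangebottom",.015,.024,-1,full),("flange",.022,.024,-1,np.radians(np.arange(100,280,4)))):
            x,v=circ(cam,im,(.578,.117),z,r0,s,an); d=m[:2]-x[:2]
            print(name,x.round(4),round(v,1),"mark r",np.hypot(*d).round(4),"world dir deg",np.degrees(np.arctan2(d[1],d[0])).round(1))
E
python3 fit.py
```

```text
top mark [0.5657 0.1455 0.014 ]Traceback (most recent call last):
  File "fit.py", line 16, in <module>
    x,v=circ(cam,im,(.578,.117),z,r0,s,an); d=m[:2]-x[:2]
        ~~~~^^^^^^^^^^^^^^^^^^^^^^^^^^^^^^
  File "fit.py", line 9, in circ
    best=min((minimize(cost,[c0[0]+dx,c0[1]+dy,r0+dr],method="Nelder-Mead",options=dict(initial_simplex=[[c0[0]+dx,c0[1]+dy,r0+dr],[c0[0]+dx+.003,c0[1]+dy,r0+dr],[c0[0]+dx,c0[1]+dy+.003,r0+dr],[c0[0]+dx,c0[1]+dy,r0+dr+.002]])) for dx in(-.003,.003) for dy in(-.003,.003) for dr in(-.002,.001)),key=lambda m:m.fun)
  File "fit.py", line 9, in <genexpr>
    best=min((minimize(cost,[c0[0]+dx,c0[1]+dy,r0+dr],method="Nelder-Mead",options=dict(initial_simplex=[[c0[0]+dx,c0[1]+dy,r0+dr],[c0[0]+dx+.003,c0[1]+dy,r0+dr],[c0[0]+dx,c0[1]+dy+.003,r0+dr],[c0[0]+dx,c0[1]+dy,r0+dr+.002]])) for dx in(-.003,.003) for dy in(-.003,.003) for dr in(-.002,.001)),key=lambda m:m.fun)
              ~~~~~~~~^^^^^^^^^^^^^^^^^^^^^^^^^^^^^^^^^^^^^^^^^^^^^^^^^^^^^^^^^^^^^^^^^^^^^^^^^^^^^^^^^^^^^^^^^^^^^^^^^^^^^^^^^^^^^^^^^^^^^^^^^^^^^^^^^^^^^^^^^^^^^^^^^^^^^^^^^^^^^^^^^^^^^^^^^^^^^^^^^^^^^^^^^^^^^^^^^^^^^^^^^^^^
    res = _minimize_neldermead(fun, x0, args, callback, bounds=bounds,
                               **options)
    fxr = func(xr)
    fx = function(np.copy(x), *(wrapper_args + args))
  File "fit.py", line 8, in cost
    def cost(p): return -sgn*np.clip(val(p[0],p[1],p[2]-.002)-val(p[0],p[1],p[2]+.002),-60,60).mean()
                                                              ~~~^^^^^^^^^^^^^^^^^^^^^
  File "fit.py", line 7, in val
    pts=np.array([proj(cam,[cx+r*np.cos(a),cy+r*np.sin(a),z]) for a in angs]); return map_coordinates(g,[pts[:,1],pts[:,0]],order=1)
                  ~~~~^^^^^^^^^^^^^^^^^^^^^^^^^^^^^^^^^^^^^^^
  File "h.py", line 15, in proj
    c=vision.camera_info(cam);K=np.array(c["intrinsics"])
ValueError: time passes only in moves, steps and waits
```

```bash
sed -i 's/vision.camera_info(cam)/CI(cam)/; s/^from bench.*/&\nimport functools\nCI=functools.cache(vision.camera_info)/' h.py; python3 fit.py; python3 -c "
from h import *
s=manip.get_state();print(s['t'])"
```

```text
top mark [0.5657 0.1455 0.014 ]
dial [0.5782 0.1196 0.0356] -24.0 mark r 0.0288 world dir deg 115.6
flangebottom [0.5798 0.1186 0.0241] -58.7 mark r 0.0304 world dir deg 117.5
flange [0.5789 0.1172 0.0242] -57.4 mark r 0.0312 world dir deg 114.9
scene mark [0.5649 0.1459 0.014 ]
dial [0.5783 0.1186 0.0365] -20.2 mark r 0.0305 world dir deg 116.2
flangebottom [0.5805 0.1166 0.0263] -48.7 mark r 0.0332 world dir deg 118.0
flange [0.577  0.1237 0.0266] -57.3 mark r 0.0253 world dir deg 118.7
9.15
```

```bash
python3 -m handwheel '[[[0,0,-0.15],[5,1.5,0],60],[[0,0,-0.33],[10,3,0],60],[[0,0,-0.51],[16,5,0],60],[[0,0,-0.7],[22,7,0],60],[[0,0,-0.88],[28,8.5,0],60],[[0,0,-1.06],[34,10.5,1],60],[[0,0,-1.25],[38.8,11.9,2],60],[[0,0,-1.43],[38.8,11.9,4],60],[[0,0,-1.61],[38.8,11.9,6],60],[[0,0,-1.745],[38.8,11.9,8],60],[[0,0,-1.745],[38.8,11.9,9],60],[[0,0,-1.745],[38.8,11.9,9],60]]'
python3 - <<'E'
from h import *
s=manip.get_state();print(s["t"],s["tcp_pos"],np.round(s["tcp_rot"],4).tolist(),s["q"][6])
R=np.array(s["tcp_rot"]);p=np.array(s["tcp_pos"])
print(np.degrees(np.arctan2(R[1,0],R[0,0])),R.T@(np.array([.5782,.1183,.052])-p)*100)
E
```

```text
t: 10.65
tcp_pos: [0.5776, 0.1176, 0.1056]
tcp_rot: [[-0.985, -0.171, -0.001], [-0.171, 0.985, -0.0], [0.001, 0.0, -1.0]]
ft_force: [0.2, 0.1, 0.1]
finger_gap: 0.601
gripper_force: 0.0
10.65 [0.57763242 0.11761165 0.10559779] [[-0.9852, -0.1712, -0.001], [-0.1712, 0.9852, -0.0001], [0.001, 0.0001, -1.0]] 0.839469661029814
-170.142332857321 [-0.07323075  0.05775072  5.35971039]
```

```bash
python3 -m handwheel '[[[0,0,0],[0,0,3],60],[[0,0,0],[0,0,5.3],60],[[0,0,0],[0,0,5.3],60],[[0,0,0],[0,0,5.3],30],[[0,0,0],[0,0,5.3],10],[[0,0,0],[0,0,5.3],5],[[0,0,0],[0,0,5.3],0],[[0,0,0],[0,0,5.3],0]]'
python3 - <<'E'
from h import *
s=manip.get_state();R=np.array(s["tcp_rot"])
print(s["t"],s["tcp_pos"],np.degrees(np.arctan2(R[1,0],R[0,0])),s["ft_force"],s["ft_torque"],s["finger_gap"])
E
```

```text
t: 11.65
tcp_pos: [0.5777, 0.1203, 0.0547]
tcp_rot: [[-0.984, -0.176, 0.001], [-0.176, 0.984, 0.003], [-0.002, 0.003, -1.0]]
ft_force: [-4.0, 4.5, 7.0]
finger_gap: 0.152
gripper_force: 60.1
11.65 [0.57773522 0.1203082  0.0547419 ] -169.88933006557275 [-4.01818942  4.5153203   7.04308916] [ 1.02634155  0.92946257 -0.08820953] 0.15245383825994605
```

```bash
python3 -m handwheel '[[[0,0,0.1],[0,0.2,0],0],[[0,0,0.25],[0,0.2,0],0],[[0,0,0.4],[0,0.2,0],0],[[0,0,0.55],[0,0.2,0],0],[[0,0,0.7],[0,0.2,0],0],[[0,0,0.85],[0,0.2,0],0],[[0,0,1.0],[0,0.2,0],0],[[0,0,1.15],[0,0.2,0],0],[[0,0,1.25],[0,0.2,0],0],[[0,0,1.29],[0,0.2,0],0],[[0,0,1.29],[0,0.2,0],0],[[0,0,1.29],[0,0.2,0],0]]'
python3 - <<'E'
from h import *
s=manip.get_state();R=np.array(s["tcp_rot"])
print(s["t"],s["tcp_pos"],np.degrees(np.arctan2(R[1,0],R[0,0])),s["ft_force"],s["ft_torque"],s["finger_gap"],s["q"][6])
E
```

```text
t: 13.15
tcp_pos: [0.5778, 0.1208, 0.0547]
tcp_rot: [[-0.441, 0.898, 0.002], [0.898, 0.441, 0.001], [0.0, 0.002, -1.0]]
ft_force: [-3.7, 0.9, 8.7]
finger_gap: 0.146
gripper_force: 60.3
13.15 [0.57776051 0.12076494 0.05474281] 116.14033330427827 [-3.72724698  0.91106852  8.7352433 ] [ 0.16897325  0.74020323 -0.09217568] 0.14607572253105466 -0.238864093309814
```

```bash
python3 -m handwheel '[[[0,0,0],[0,0,0],25],[[0,0,0],[0,0,0],50],[[0,0,0],[0,0,0],60],[[0,0,0],[0,0,-3],60],[[0,0,0],[0,0,-8],60],[[0,0,0],[0,0,-12],60],[[0,0,0],[-5,-2.5,-13],60],[[0,0,0],[-10,-5,-13],60],[[0,0,0],[-16,-8,-13],60],[[0,0,0],[-22,-11,-13],60],[[0,0,0],[-22,-11,-13],60]]'
python3 - <<'E'
from fit import *
print(manip.get_state()["tcp_pos"])
for c in("top","scene"):
    im=vision.get_image(c);cv2.imwrite(f"pics/{c}3.png",im)
    for n in("pointer","mark_point","knob_grip"):
        r=nets.landmark_of(c,n); print(c,n,[(np.round(x["xy"],1).tolist(),round(x["confidence"],2),at(c,x["xy"],.022 if n!="knob_grip" else .044).round(4).tolist()) for x in r[:1]])
a=cv2.imread("pics/top3.png")[205:250,175:230];b=cv2.imread("pics/scene3.png")[275:335,190:260]
a=cv2.resize(a,(550,450),interpolation=2)[:,:400];b=cv2.resize(b,(525,450),interpolation=2)[:,:400]
cv2.imwrite("pics/k3.png",np.hstack([a,b]))
E
```

```text
t: 14.52
tcp_pos: [0.5746, -0.1326, 0.1825]
tcp_rot: [[-0.433, 0.901, -0.001], [0.901, 0.433, -0.003], [-0.002, -0.002, -1.0]]
ft_force: [0.8, 0.2, 0.1]
finger_gap: 0.602
gripper_force: 0.0
[ 0.57460741 -0.13256943  0.18245461]
top pointer [([192.7, 228.2], 0.67, [0.5656, 0.1413, 0.022])]
top mark_point [([200.3, 248.2], 0.33, [0.5139, 0.1219, 0.022])]
top knob_grip [([202.8, 220.7], 0.77, [0.5811, 0.112, 0.044])]
scene pointer [([219.8, 306.6], 0.93, [0.5685, 0.1427, 0.022])]
scene mark_point []
scene knob_grip [([222.5, 289.0], 0.62, [0.5777, 0.1186, 0.044])]
```

View pics/k3.png

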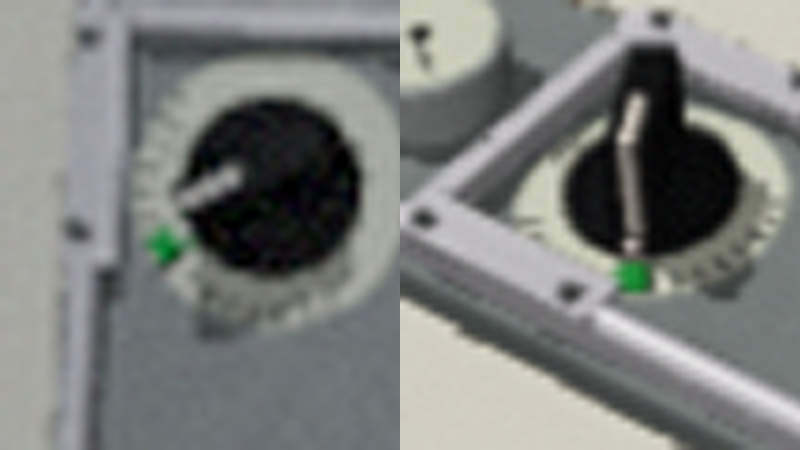

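The left (top) view has the white line leading toward the green mark at (166, 243). In the right (scene) view the pointer tip at (632, 245) ends directly on the mark at (633, 275). I'll check that numerically and work out the move back to the guard.

Run:
```python
from h import *
s=manip.get_state();R=np.array(s["tcp_rot"]);p=np.array(s["tcp_pos"])
print(s["t"],np.degrees(np.arctan2(R[1,0],R[0,0])),R.T@(np.array([.4588,-.2702,.15])-p)*100)
for a in(110,113,116,119,122):
    u=np.array([np.cos(np.radians(a)),np.sin(np.radians(a))]);c=np.array([.578,.1195])
    q=proj("scene",[*(c+u*.0235),.022]);b1=proj("scene",[*(c+u*.02),.052]);m=proj("scene",[*(c+u*.028),.014])
    k=lambda v:((v-[190,275])*7.5+[400,0]).round(0)
    t1=proj("top",[*(c+u*.02),.052]);t2=proj("top",[*(c+u*.003),.052]);tm=proj("top",[*(c+u*.028),.014])
    j=lambda v:((v-[175,205])*10).round(0)
    print(a,"scene tip",k(q),"bartop",k(b1),"mark",k(m),"| top bar",j(t2),j(t1),"mark",j(tm))
```

```text
14.925 116.2704281715491 [ -7.88296752 -16.94405627   3.30413055]
110 scene tip [621. 232.] bartop [615. 134.] mark [619. 268.] | top bar [232. 170.] [168. 195.] mark [165. 225.]
113 scene tip [626. 233.] bartop [619. 135.] mark [625. 268.] | top bar [232. 171.] [170. 198.] mark [167. 231.]
116 scene tip [631. 233.] bartop [623. 135.] mark [630. 269.] | top bar [232. 171.] [171. 202.] mark [169. 236.]
119 scene tip [635. 233.] bartop [627. 135.] mark [636. 269.] | top bar [233. 172.] [173. 206.] mark [172. 241.]
122 scene tip [640. 233.] bartop [631. 135.] mark [641. 269.] | top bar [233. 172.] [175. 209.] mark [175. 246.]
```

```bash
python3 -m handwheel '[[[0,0,0.15],[-2.5,-5.5,0],80],[[0,0,0.3],[-5,-11,0],80],[[0,0,0.459],[-7.9,-16.9,1],80],[[0,0,0.459],[-7.9,-16.9,3.3],80],[[0,0,0.459],[-7.9,-16.9,3.3],80],[[0,0,0.459],[-7.9,-16.9,3.3],80]]'
python3 - <<'E'
from h import *
s=manip.get_state();R=np.array(s["tcp_rot"]);p=np.array(s["tcp_pos"])
print(np.degrees(np.arctan2(R[1,0],R[0,0])),R.T@(np.array([.4588,-.2702,.0838])-p)*100)
E
```

```text
t: 15.68
tcp_pos: [0.4599, -0.2703, 0.1507]
tcp_rot: [[0.0, 1.0, 0.001], [1.0, -0.0, 0.0], [0.0, 0.001, -1.0]]
ft_force: [0.9, 1.0, -0.9]
finger_gap: 0.797
gripper_force: 0.0
89.98176228106546 [ 0.00704596 -0.12132615  6.68608925]
```

```bash
python3 -m handwheel '[[[0,0,0],[0,-0.1,4],70],[[0,0,0],[0,-0.1,6.6],70],[[0,0,0],[0,-0.1,6.6],40],[[0,0,0],[0,-0.1,6.6],0],[[0,0,0],[0,-0.1,6.6],0],[[0,0,0],[0,-0.1,6.6],0],[[0,0,0],[0,-0.1,6.6],0],[[0,0,0],[0,-0.1,4],0],[[0,0,0],[0,-0.1,-1],0],[[0,0,0],[0,-0.1,-5],0],[[0,0,0],[0,-0.1,-7],0]]'
python3 - <<'E'
from h import *
s=manip.get_state();R=np.array(s["tcp_rot"]);p=np.array(s["tcp_pos"])
print(np.degrees(np.arctan2(R[1,0],R[0,0])),R.T@(np.array([.5115,.1234,.2])-p)*100)
for c in("top","scene"): vision.get_image(c)
o={n:[nets.landmark_of(c,n)[0]["xy"] for c in("top","scene")] for n in("guard_fin",)}
for n in o: print(n,tri(*o[n]))
E
```

```text
t: 17.05
tcp_pos: [0.4582, -0.2719, 0.2229]
tcp_rot: [[0.003, 1.0, 0.003], [1.0, -0.003, -0.002], [-0.002, 0.003, -1.0]]
ft_force: [-0.3, 0.5, -2.6]
finger_gap: 0.126
gripper_force: 59.1
89.81424540646033 [39.54830473  5.19599845  2.23864931]
guard_fin (array([ 0.45751508, -0.27690215,  0.20565412]), np.float64(0.006978684590735129))
```

```bash
python3 -m handwheel '[[[0,0,-0.15],[4,0.5,0],0],[[0,0,-0.3],[9,1,0],0],[[0,0,-0.45],[15,2,0],0],[[0,0,-0.63],[21,3,0],0],[[0,0,-0.8],[27,4,0],0],[[0,0,-0.98],[33,4.7,0],0],[[0,0,-1.15],[37,5,0],0],[[0,0,-1.33],[39.5,5.2,0],0],[[0,0,-1.5],[39.5,5.2,0],0],[[0,0,-1.532],[39.5,5.2,0],0],[[0,0,-1.532],[39.5,5.2,0],0],[[0,0,-1.532],[39.5,5.2,0],0]]'
python3 - <<'E'
from h import *
s=manip.get_state();R=np.array(s["tcp_rot"]);p=np.array(s["tcp_pos"])
print(np.degrees(np.arctan2(R[1,0],R[0,0])),R.T@(np.array([.5115,.1234,.13])-p)*100)
for c in("top","scene"): cv2.imwrite(f"pics/{c}4.png",vision.get_image(c))
for n in("guard_fin","guard_open"):
    o=[nets.landmark_of(c,n) for c in("top","scene")]
    if all(o): print(n,tri(o[0][0]["xy"],o[1][0]["xy"]),[x[0]["confidence"] for x in o])
cv2.imwrite("pics/s4c.png",cv2.resize(cv2.imread("pics/scene4.png")[200:350,150:350],None,fx=4,fy=4,interpolation=2))
E
```

```text
t: 18.75
tcp_pos: [0.5108, 0.1228, 0.2198]
tcp_rot: [[-0.999, 0.045, -0.0], [0.045, 0.999, -0.0], [0.0, -0.0, -1.0]]
ft_force: [-1.1, 0.2, -1.1]
finger_gap: 0.125
gripper_force: 59.0
177.4353720916493 [-0.06952733  0.06585404  8.97885292]
guard_open (array([0.54801445, 0.11700794, 0.16113295]), np.float64(0.00016313074562979962)) [0.5, 0.68]
```

View pics/s4c.png

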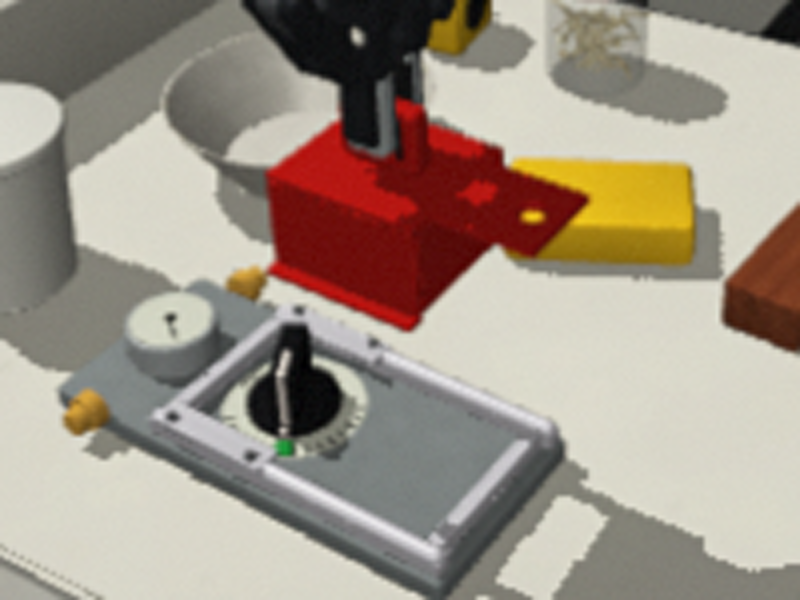

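The guard is held level with its open end toward the knob and its tab at (540, 215) away from it. The foot line matches the pre-turn one, so the guard is centred on the TCP. The pointer is still on the mark. I'll lower it.

```bash
python3 -m handwheel '[[[0,0,0],[0,0.05,4],0],[[0,0,0],[0,0.05,8],0],[[0,0,0],[0,0.05,9.3],0],[[0,0,0],[0,0.05,10],0],[[0,0,0],[0,0.05,10.7],0],[[0,0,0],[0,0.05,11.4],0],[[0,0,0],[0,0.05,11.4],0]]'
```

```text
t: 19.92
tcp_pos: [0.5109, 0.1237, 0.106]
tcp_rot: [[-0.999, 0.042, -0.0], [0.042, 0.999, -0.0], [0.0, -0.0, -1.0]]
ft_force: [0.6, -0.1, -1.3]
finger_gap: 0.125
gripper_force: 58.9
```

```bash
python3 -m handwheel '[[[0,0,0],[0,0,0.4],0],[[0,0,0],[0,0,0.6],0],[[0,0,0],[0,0,0.75],0],[[0,0,0],[0,0,0.75],0]]'
```

```text
t: 20.42
tcp_pos: [0.511, 0.1239, 0.0995]
tcp_rot: [[-0.999, 0.042, 0.001], [0.042, 0.999, -0.0], [-0.001, -0.0, -1.0]]
ft_force: [-2.6, -2.5, 11.6]
finger_gap: 0.124
gripper_force: 60.9
```

```bash
python3 -m handwheel '[[[0,0,0],[0,0,-0.2],0],[[0,0,0],[-0.5,0,-0.2],0],[[0,0,0],[-1,0,-0.2],0],[[0,0,0],[-1.5,0,-0.2],0],[[0,0,0],[-2,0,-0.2],0],[[0,0,0],[-2.5,0,-0.2],0],[[0,0,0],[-3,0,-0.2],0],[[0,0,0],[-3,0,-0.2],0]]'
```

```text
t: 21.42
tcp_pos: [0.5412, 0.1225, 0.1005]
tcp_rot: [[-0.999, 0.042, 0.0], [0.042, 0.999, 0.0], [-0.0, 0.0, -1.0]]
ft_force: [-0.5, 0.2, -1.2]
finger_gap: 0.127
gripper_force: 59.0
```

```bash
python3 -m handwheel '[[[0,0,0],[-0.6,0,0],0],[[0,0,0],[-1.2,0,0],0],[[0,0,0],[-1.8,0,0],0],[[0,0,0],[-2.4,0,0],0],[[0,0,0],[-3,0,0],0],[[0,0,0],[-3.3,0,0],0],[[0,0,0],[-3.3,0,0],0]]'
```

```text
t: 22.3
tcp_pos: [0.5739, 0.1211, 0.1004]
tcp_rot: [[-0.999, 0.042, -0.0], [0.042, 0.999, 0.0], [0.0, 0.0, -1.0]]
ft_force: [0.7, -0.1, -1.4]
finger_gap: 0.123
gripper_force: 59.0
```

```bash
python3 -m handwheel '[[[0,0,0],[-0.2,0,0.1],0],[[0,0,0],[-0.4,0,0.1],0],[[0,0,0],[-0.6,0,0.1],0],[[0,0,0],[-0.8,0,0.1],0],[[0,0,0],[-0.8,0,0.1],0]]'
```

```text
t: 22.92
tcp_pos: [0.5796, 0.1211, 0.0998]
tcp_rot: [[-0.999, 0.041, -0.004], [0.041, 0.999, -0.001], [0.004, -0.001, -1.0]]
ft_force: [-10.2, 0.7, 11.7]
finger_gap: 0.121
gripper_force: 60.8
```

```bash
python3 -m handwheel '[[[0,0,0],[-0.3,0,-0.1],0],[[0,0,0],[-0.4,0,-0.1],0],[[0,0,0],[-0.4,0,-0.1],0]]'
```

```text
t: 23.3
tcp_pos: [0.5833, 0.1211, 0.1009]
tcp_rot: [[-0.999, 0.041, -0.004], [0.041, 0.999, -0.001], [0.004, -0.001, -1.0]]
ft_force: [-11.9, -0.4, 12.2]
finger_gap: 0.124
gripper_force: 61.3
```

Run:
```python
from h import *
for c in("top","scene"): cv2.imwrite(f"pics/{c}5.png",vision.get_image(c))
s=manip.get_state();print(s["tcp_pos"],s["ft_force"],s["ft_torque"])
a=cv2.resize(cv2.imread("pics/scene5.png")[230:345,155:290],None,fx=5,fy=5,interpolation=2);cv2.imwrite("pics/s5c.png",a)
g=lambda v:(v-[155,230])*5
# predicted roof corner (left-front, left-rear) for guard origin at reg x=35 (world knob .578,.1202 +1mm) and 3 mm short
for e in(.001,-.003,.005):
    u=np.array([.9991,-.042]);n=np.array([.042,.9991]);c=np.array([.578,.1202])+e*u
    print(e,[g(proj("scene",[*(c+u*a+n*.034),.064])).round(0) for a in(.038,-.038)],"foot",[g(proj("scene",[*(c+u*a+n*.04),.018])).round(0) for a in(.038,-.038)],"fin top rear",g(proj("scene",[*(c-u*.02),.094])).round())
```

```text
[0.58328866 0.12110851 0.10088139] [-11.96092605  -0.45706355  12.50306226] [ 0.10926052  2.77703298 -0.21434142]
0.001 [array([193., 272.]), array([349., 344.])] foot [array([198., 372.]), array([349., 446.])] fin top rear [362. 212.]
-0.003 [array([201., 276.]), array([358., 348.])] foot [array([205., 375.]), array([358., 450.])] fin top rear [371. 215.]
0.005 [array([186., 269.]), array([341., 340.])] foot [array([190., 368.]), array([341., 442.])] fin top rear [354. 208.]
```

View pics/s5c.png

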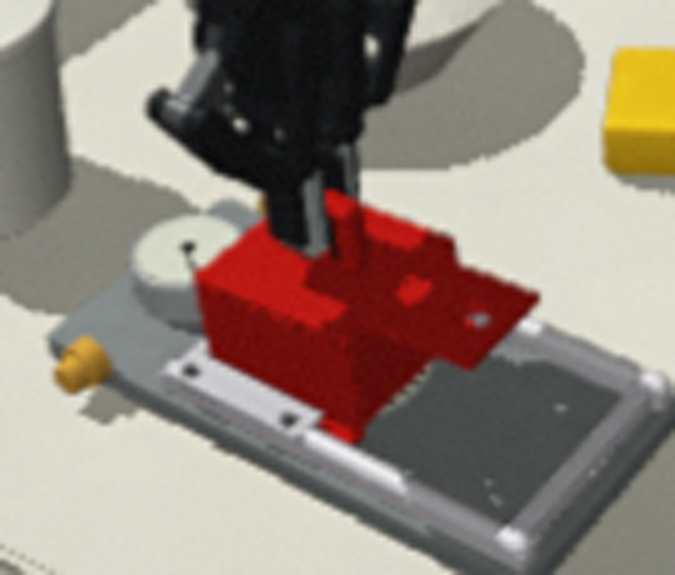

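The guard's roof corners at (197, 275) and (352, 340) are within about 2–3 mm of the predicted at-stop positions. The grip probably slipped on the fin. I'll let go, then check the stop by nudging the fin's rear with closed fingers.

```bash
python3 -m handwheel '[[[0,0,0],[0.2,0,0],0],[[0,0,0],[0.2,0,0],20],[[0,0,0],[0.2,0,0],45],[[0,0,0],[0.2,0,-2],60],[[0,0,0],[0.2,0,-5],60],[[0,0,0],[2,0,-5],30],[[0,0,0],[4.4,0,-5],0],[[0,0,0],[4.4,0,-5],0],[[0,0,0],[4.4,0,-5],0]]';  python3 - <<'E'
from h import *
for c in("top","scene"): cv2.imwrite(f"pics/{c}6.png",vision.get_image(c))
for n in("guard_fin","guard_open","guard"):
    o=[nets.landmark_of(c,n) for c in("top","scene")]
    print(n,[(x[0]["xy"],round(x[0]["confidence"],2)) for x in o if x])
    if all(o): print(tri(o[0][0]["xy"],o[1][0]["xy"]))
# red silhouette vs predicted tab end
m=cv2.inRange(cv2.cvtColor(cv2.imread("pics/scene6.png"),cv2.COLOR_BGR2HSV),(0,150,60),(8,255,255))[230:345,155:290]
ys,xs=np.nonzero(m);print("scene red bbox",xs.min()+155,xs.max()+155,ys.min()+230,ys.max()+230)
for e in(.001,-.003,-.006):
    u=np.array([.9991,-.042]);n=np.array([.042,.9991]);c=np.array([.578,.1202])+e*u
    print(e,"tab right corner",proj("scene",[*(c-u*.086-n*.02),.064]).round(1),"front left roof",proj("scene",[*(c+u*.038+n*.034),.064]).round(1),"foot",proj("scene",[*(c-u*.038+n*.04),.014]).round(1))
E
```

```text
t: 24.52
tcp_pos: [0.5428, 0.1225, 0.1515]
tcp_rot: [[-0.999, 0.042, 0.002], [0.042, 0.999, 0.0], [-0.002, 0.0, -1.0]]
ft_force: [-0.6, 0.1, -0.0]
finger_gap: -0.001
gripper_force: 0.0
guard_fin [([196.0, 221.5], 0.54), ([219.1, 274.6], 0.65)]
(array([0.57541264, 0.12346082, 0.08378395]), np.float64(0.003727048501507241))
guard_open [([202.9, 210.4], 0.52), ([205.7, 283.9], 0.76)]
(array([0.61372627, 0.11610926, 0.03927597]), np.float64(0.01304369028587484))
guard [([203.9, 223.9], 0.56), ([221.4, 304.4], 0.55)]
(array([5.81810895e-01, 1.17570585e-01, 4.80353663e-04]), np.float64(0.006501451895404851))
scene red bbox 196 264 267 319
0.001 tab right corner [263.4 290.9] front left roof [193.7 284.4] foot [225.1 320.8]
-0.003 tab right corner [265.2 291.7] front left roof [195.3 285.1] foot [226.7 321.6]
-0.006 tab right corner [266.5 292.3] front left roof [196.4 285.7] foot [228.  322.2]
```

```bash
python3 -m handwheel '[[[0,0,0],[0.3,0,3],0],[[0,0,0],[0.3,0,5.5],0],[[0,0,0],[0.3,0,5.5],0],[[0,0,0],[0,0,5.5],0],[[0,0,0],[-0.3,0,5.5],0],[[0,0,0],[-0.6,0,5.5],0],[[0,0,0],[-0.6,0,5.5],0]]'; python3 -m handwheel '[[[0,0,0],[-0.3,0,0],0],[[0,0,0],[-0.3,0,0],0]]'; python3 -m handwheel '[[[0,0,0],[-0.3,0,0],0],[[0,0,0],[-0.3,0,0],0]]'
```

```text
t: 25.8
tcp_pos: [0.548, 0.1222, 0.0958]
tcp_rot: [[-0.999, 0.042, 0.0], [0.042, 0.999, 0.0], [-0.0, 0.0, -1.0]]
ft_force: [-0.8, 0.8, -1.4]
finger_gap: -0.001
gripper_force: 0.4
t: 26.05
tcp_pos: [0.5506, 0.122, 0.0954]
tcp_rot: [[-0.999, 0.042, -0.001], [0.042, 0.999, -0.0], [0.001, -0.0, -1.0]]
ft_force: [-2.8, -0.8, 1.2]
finger_gap: 0.0
gripper_force: 1.4
t: 26.3
tcp_pos: [0.5524, 0.122, 0.0953]
tcp_rot: [[-0.999, 0.041, -0.003], [0.041, 0.999, -0.001], [0.003, -0.001, -1.0]]
ft_force: [-8.7, 0.3, 5.0]
finger_gap: -0.005
gripper_force: 4.3
```

```bash
python3 -m handwheel '[[[0,0,0],[-0.3,0,0],0],[[0,0,0],[-0.3,0,0],0]]'; python3 -m handwheel '[[[0,0,0],[-0.3,0,0],0],[[0,0,0],[-0.3,0,0],0]]'
```

```text
t: 26.55
tcp_pos: [0.5529, 0.122, 0.095]
tcp_rot: [[-0.999, 0.04, -0.007], [0.04, 0.999, -0.002], [0.007, -0.002, -1.0]]
ft_force: [-17.1, 0.7, 11.4]
finger_gap: 0.001
gripper_force: 9.6
t: 26.8
tcp_pos: [0.5533, 0.122, 0.0949]
tcp_rot: [[-0.999, 0.039, -0.011], [0.039, 0.999, -0.003], [0.011, -0.003, -1.0]]
ft_force: [-27.1, -0.7, 18.3]
finger_gap: 0.004
gripper_force: 15.9
```

```bash
python3 -m handwheel '[[[0,0,0],[1,0,0],0],[[0,0,0],[1.6,0,0],0],[[0,0,0],[1.6,0,-5],0],[[0,0,0],[1.6,0,-11],0],[[0,0,0],[4,-6,-15],0],[[0,0,0],[4,-12,-15],0],[[0,0,0],[4,-18,-15],0],[[0,0,0],[4,-24,-15],0],[[0,0,0],[4,-24,-15],0],[[0,0,0],[4,-24,-15],0]]'
python3 - <<'E'
from h import *
a,b=[vision.get_image(c) for c in("top","scene")]
o=[nets.landmark_of(c,"guard_fin") for c in("top","scene")]
if all(o): print(tri(o[0][0]["xy"],o[1][0]["xy"]))
a=cv2.resize(a[172:292,175:235],(300,600),interpolation=2);b=cv2.resize(b[240:360,160:260],(500,600),interpolation=2)
cv2.imwrite("pics/f.png",np.hstack([a,b]));print(manip.get_state()["t"])
E
```

```text
t: 28.05
tcp_pos: [0.5102, -0.1167, 0.2457]
tcp_rot: [[-0.999, 0.043, 0.001], [0.043, 0.999, 0.0], [-0.001, 0.0, -1.0]]
ft_force: [-1.0, 0.4, -0.4]
finger_gap: -0.001
gripper_force: 0.0
(array([0.58521952, 0.12330394, 0.08123732]), np.float64(0.0016012369885269404))
28.25
```

View pics/f.png

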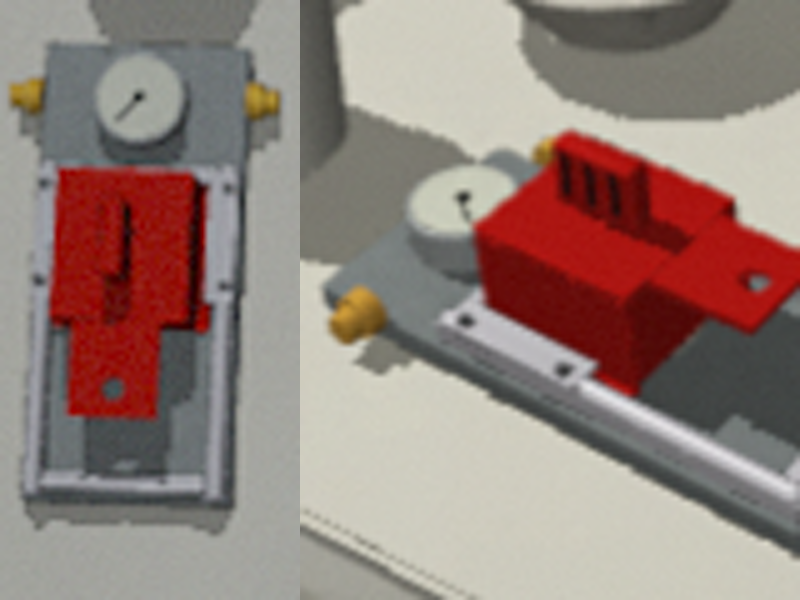

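The top view shows the guard over the knob, tab toward the bay, with its front edge at row 170 against the home stop. The scene view shows it seated flat, feet under the lips. The firm push (27 N with almost no movement) confirms it is at the stop.

```bash
python3 -c "
from bench import ticket
print(ticket.finish_job())"
```

```text
the job is handed in; nothing more can be done
None
```

I handed the job in at about 28 s: the knob is on the green mark by my camera check (to about 2°), and the guard is turned half round, over the knob and at the home stop; I did not touch the jar, tape measure or offcut, and no result came back.

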